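Check a sample rack's sprung clip arm and mark its reading

ROBOT

A 7-joint arm with a two-finger parallel gripper is mounted at the origin on the work surface. World frame = base frame: x ahead of the robot, y to its left, z up, the work surface at z = 0. Lengths are in mm, angles in rad, forces in N, time in s.
With the tool pointing down it reaches from about 400 to 875 mm from the base axis. Payload 4.4 kg.
Tool frame: the origin (TCP) lies at the very end of the fingers, on their centre line; the grasp point (between the pads) lies 19 mm behind it (ctrl.grip_point_offset is the distance from the TCP to the grasp point, in mm); z points along the fingers, y is the line along which they close (so a half turn about z gives the same grasp; the last joint's range is limited). The gripper opens to 85 mm and grips with 20 to 120 N. Pads are 22 mm wide; open, the fingers measure 114 mm over their backs; the gripper's body (76 mm by 85 mm) begins 54 mm behind the grasp point. The pads swing forward as they close: fully open they stand 13 mm farther back than shut.
Start: joints at [-1.296, 0.628, 0.038, 1.517, -0.027, 0.996, -0.02], TCP at [217.234, 612.64, 231.313] pointing down, gripper open.
Joint ranges: [-3.06, 3.06], [-0.37, 2.12], [-1.25, 1.32], [0.18, 2.47], [-1.1, 4.24], [0.23, 1.98], [-2.94, 2.94]. Speed limits (rad/s): [2.57, 2.57, 3.14, 3.14, 3.14, 3.14, 3.14].

INTERFACE

Orientations are given as [roll, pitch, yaw] about the fixed x, y, z axes, in that order (R = Rz(yaw) Ry(pitch) Rx(roll)).
In Python, from cell import ctrl gives the robot as it stands.
- The arm moves only by the tool jog_arm, never from a script. Its argument "increments" is one flat list of numbers, 7 for each row, row after row: the finger opening in cm, from 0 to 8.54, then the shift along the tool's x, y, z in cm, then the turn, a rotation vector about the tool's x, y, z in degrees. In form: [fingers, x, y, z, rx, ry, rz, fingers, x, y, z, rx, ry, rz, ...]. A call has 1 to 20 rows; each row is the pose to reach, as a shift and turn from the pose commanded when the call began, along the tool's axes at that moment; what a row does not reach only later rows make up. A row lasts 1/10 s, in which the tool goes at most 50 mm and 8.59 degrees, less where a joint would pass 70% of its speed; a pose out of reach is approached as far as the arm can. A call with a gripper value outside its range is refused whole. The fingers move at their own pace and stop on an object; the grip force is fixed at half the most. Time passes only in rows, so rows that repeat a pose let the fingers close. It gives the time, the measured TCP pose, the force, the opening and the grip force at its end, in the units of the state.
- ctrl.read_state(): the state, without advancing time (a new reading comes with each control period).
- ctrl.get_image(name): name is "scene" or "side" or "wrist"; returns the picture (480x640x3 uint8, red, green, blue); there is no depth.
- ctrl.camera_params(name): a dict with "fx", "fy", "cx", "cy" (pixels), "distortion" ([k1, k2, p1, p2, k3] as OpenCV has them; the pictures are not rectified), "extrinsics" (4x4, takes a point from world to camera coordinates). Camera axes: x right, y down, z forward; pixel columns grow to the right and rows downward; lengths in mm; the calibration is good to about 2 mm. A picture is of the moment at which its call begins: read the wrist's pose just before it. camera_params takes no time and is no camera call; for the wrist camera it gives the pose at the moment of the call.
- ctrl.finish_job(): hands the job in; it is judged then, once.
The state is a dict: "clock": time; "qpos": joint angles; "qd": joint speeds; "tau": joint torques, N m; "eef_pos": TCP position; "tool_rot": TCP orientation; "force": force on the tool from outside, world axes, zero at the start; "torque": the same for the moment, N m; "width": finger opening in mm; "gripper_force": force on a finger pad.
Only numpy, scipy, OpenCV 4.12 (cv2) and the standard library are available. Lean on these libraries where they do the work, as an engineer would, in place of code of your own. Each camera call takes 0.05 s, during which the arm holds its last target. There are 200 camera calls.

TASK

Push the rack's sprung clip arm by its post through its travel until it bears firmly on the stop pin (about 10 N on the pin, never above 25 N), hold it there for a second and read its pointer against the scale. Then ease the arm all the way back to rest without letting it snap back, and only after that slide the brass rider along the rim to the reading you took, within half a 5-degree division. Leave everything else on the shelf where it is.

Things in the scene. Friction and masses are not known exactly. Their poses are not given: they have to be found in the camera images.
- rack: the sample rack, fixed: grey painted base plate 275 x 270 x 8 mm. Origin on the tiles under the vertical pivot axis of the clip arm; z up, x points to the sample rail (three upright curved veneers 81 mm high, 70 to 105 mm from the axis). The arm's rest direction is 130 degrees counter-clockwise (seen from above) from x.
- scale_zero (a point): the scale's first bold mark, at the arm's rest direction, 115 mm from the pivot axis. The scale is a white arc about the pivot, radius 99 to 129 mm, 10 mm above the tiles, with a thin mark every 5 degrees and a long bold one every 15, running counter-clockwise from here.
- clip_arm (a joint): angle (rad) of the sprung clip arm, a steel bar 14 mm wide, 16 to 24 mm above the tiles, with a thin dark pointer at its end: 0 at rest, growing counter-clockwise seen from above. Its spring gives 0.18 N m at rest plus 0.6 N m per rad (at the post 1.7 N at rest, 5 to 7 N near the stop); let go, it snaps back hard. It meets the stop pin somewhere between 0.5 and 0.85 rad.
- clip_post (a point): top centre of the brass post on the clip arm, 12 mm in diameter, 105 mm from the pivot axis, rising from the bar to 64 mm above the tiles. x points outward along the arm, z up.
- stop: the stop, fixed on the base plate at a new angle each time; origin on the pivot axis, 8 mm above the tiles, z up. Its steel pin meets the side of the arm's bar; there is no give once they touch. It bends if the arm bears on it with more than 25 N (17 N at the post on top of the spring); a firm bearing is 5 to 15 N (3 to 10 N at the post on top of the spring).
- stop_pin (a point): top centre of the stop pin: 10 mm in diameter, 71 mm out from the pivot axis, 34 mm above the tiles
- rider (a joint): angle (rad) of the brass rider about the same pivot, same zero and direction as clip_arm, so equal values are equal readings. Held by friction only (about 1.4 N at its knob), it stays where it is left. It starts beyond the stop pin, at 1.2 to 1.5; travel 0 to 1.6.
- rider_knob (a point): top centre of the rider's round knob, 14 mm in diameter, 145 mm from the pivot axis, 60 mm above the tiles. It stands on a block 20 x 16 mm, top 26 mm above the tiles, which carries a thin brass pointer towards the scale. x points outward, z up.
- burnisher: steel burnisher with a dark wood handle, 160 mm long, lying on the tiles left of the rack; origin under its middle
- paperweight: round glass paperweight, 72 mm across, 40 mm high, right of the rack; origin under its centre
- nail_set: brass nail set, square, 80 mm long, 9 mm thick, lying on the rack's base plate in front of the sample rail; origin on its underside near the middle
- dish: white ceramic shading dish, 110 mm across, 28 mm high; origin under its centre
- glue_jar: glue jar, 64 mm across, 85 mm high; origin under its centre
- cork_block: cork block 110 x 60 x 35 mm; origin under its centre
- brush: hand brush lying on the tiles; origin on its underside

How it is judged (in metres and radians):
On the way, in this order (a step that is already met when the one before it is completed fails the run):
1. the arm bears on the stop pin with more than 3.5 N for 0.5 s, the rider still where it started (contact force between stop and anything else above 3.5 N and angle between the x axis of clip_post and the x axis of stop, either way round below 0.04 rad and distance of rider_knob from where it was at the start of the episode below 0.008 m), for 0.5 s.
2. the arm is back at rest, the rider still where it started (value of joint clip_arm below 0.04 rad and distance of rider_knob from where it was at the start of the episode below 0.008 m), for 0.1 s.
At the end, for the whole second after the job is handed in: the rider stands at the angle at which the arm bears on the stop pin, within 0.045 rad (half a division), and is still; the arm is at rest (below 0.04 rad) (angle between the x axis of rider_knob and the x axis of stop, either way round below 0.045 rad and value of joint clip_arm below 0.04 rad and velocity of joint rider between -0.05 and 0.05 rad/s); the robot touches nothing.
It fails at once if the stop pin is loaded with more than 25 N (contact force between stop and anything else above 25 N).
It fails at once if the arm snaps back (faster than 2.5 rad/s) (velocity of joint clip_arm below -2.5 rad/s).
It fails at once if another thing on the shelf moved more than 30 mm (distance of any of burnisher, paperweight, nail_set, dish, glue_jar, cork_block, brush from where it was at the start of the episode above 0.03 m).
It also fails if it takes over 66 s, if anything falls off the work surface, if the arm or the gripper's body presses on something with over 40 N, if the wrist force passes 120 N, or if a joint passes its speed limit or range.

## Working session

There is one attempt and no reset: what is moved stays moved. The work goes in short steps, Python scripts to look and compute and a tool call to move; the robot and the scene stay as the last step left them, time stands still between calls to the robot, and variables do not carry over. Pictures are saved under pics/ and viewed, at most 10 in all, crops included, and the job is handed in when it is done.

Besides the shell and the picture viewer there is one more tool, called after ">>>" as name(argument=value, ...) on one line, values as JSON. jog_arm: Moves the arm, as the interface text tells. Its arguments: {"type":"object","properties":{"increments":{"type":"array","items":{"type":"number"}}},"required":["increments"]}

```bash
ls; mkdir -p pics; python3 - <<'E'
from cell import ctrl
import cv2
print(ctrl.read_state())
for n in ("scene","side","wrist"):
    p=ctrl.camera_params(n); print(n,p)
    cv2.imwrite(f"pics/{n}0.png",ctrl.get_image(n)[:,:,::-1])
E
```

```text
pics
{'clock': 0.0, 'qpos': array([-1.29580824,  0.6293661 ,  0.03844929,  1.51838487, -0.02702611,
        0.99629574, -0.01997119]), 'qd': array([-0.00040878,  0.00097719,  0.00110363,  0.00027432,  0.00031744,
       -0.00011382,  0.00045794]), 'tau': array([ 3.79455032e-04, -5.63416350e+01,  1.22668751e+00, -1.93429631e+01,
        1.11372260e-02,  1.09299249e-02,  3.48086905e-05]), 'eef_pos': array([217.00700754, 612.03064048, 230.37088675]), 'tool_rot': array([-3.13965667e+00,  9.36861058e-06,  2.80081285e+00]), 'force': array([-0.39763539, -0.14884442,  0.31872182]), 'torque': array([-0.01269626, -0.0189224 , -0.04062808]), 'gripper_force': 0.0, 'width': 85.62479810795783}
scene {'fx': 545.71661415854, 'fy': 545.71661415854, 'cx': 324.9973679303864, 'cy': 234.65729743233535, 'distortion': array([-0.04173952,  0.        ,  0.        ,  0.        ,  0.        ]), 'extrinsics': array([[ 7.69191671e-01,  6.39005222e-01,  4.06189039e-03,
        -4.00756175e+02],
       [ 5.57055544e-01, -6.67404545e-01, -4.94226965e-01,
        -2.57223101e+02],
       [-3.13102688e-01,  3.8241796
[... 540 characters left out ...]
  7.55360384e-01, -6.35866821e-01,
         1.31775467e+03],
       [ 0.00000000e+00,  0.00000000e+00,  0.00000000e+00,
         1.00000000e+00]])}
wrist {'fx': 409.2801672558945, 'fy': 409.2801672558945, 'cx': 319.95177962491033, 'cy': 237.22385231754663, 'distortion': array([-0.07595567,  0.        ,  0.        ,  0.        ,  0.        ]), 'extrinsics': array([[ 3.33870991e-01,  9.42617175e-01, -1.73873972e-03,
        -6.49480403e+02],
       [ 8.91117243e-01, -3.15027492e-01,  3.26600273e-01,
        -4.20686811e+01],
       [ 3.07311276e-01, -1.10591778e-01, -9.45160959e-01,
         3.80860687e+02],
       [ 0.00000000e+00,  0.00000000e+00,  0.00000000e+00,
         1.00000000e+00]])}
```

View pics/scene0.png

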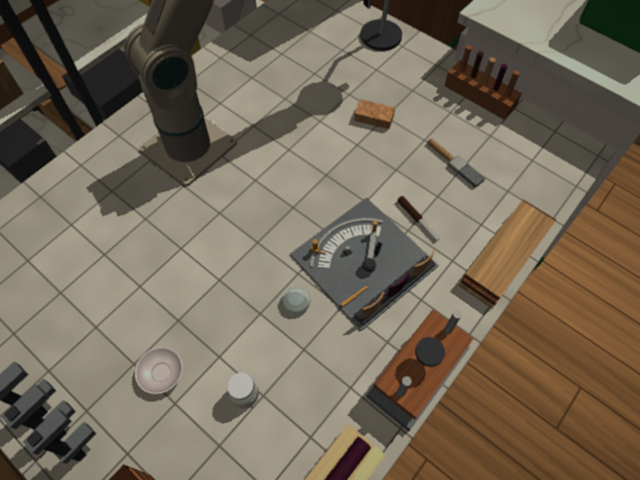

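View pics/side0.png

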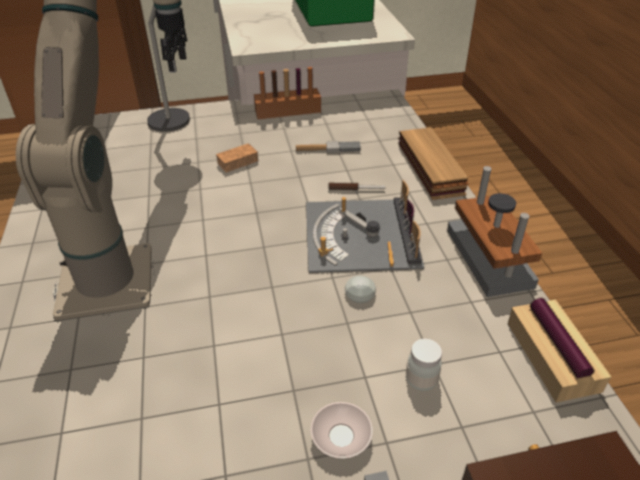

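The scene view shows the rack with pivot at about (369,265), post top at (375,221) and rider knob at (316,242). In the side view they are at about (373,227), (344,201) and (323,239). I'll locate them by intersecting rays with the known heights.

```bash
cat >h.py <<'E'
import numpy as np, cv2
from cell import ctrl
def P(n):
    p=ctrl.camera_params(n); K=np.array([[p['fx'],0,p['cx']],[0,p['fy'],p['cy']],[0,0,1]])
    return K,np.array(p['distortion']),np.array(p['extrinsics'])
def ray(cam,uv,z):
    K,D,E=cam; x=cv2.undistortPoints(np.array([[uv]],float),K,D)[0,0]
    R,t=E[:3,:3],E[:3,3]; c=-R.T@t; d=R.T@np.array([*x,1]); return c+d*(z-c[2])/d[2]
def proj(cam,X):
    K,D,E=cam; return cv2.projectPoints(np.array(X,float).reshape(-1,1,3),cv2.Rodrigues(E[:3,:3])[0],E[:3,3],K,D)[0][:,0]
E
python3 - <<'E'
from h import *
s,d=P('scene'),P('side')
np.set_printoptions(precision=1,suppress=True)
for nm,a,b,z in (('pivot',(369,264),(373,227),30),('post',(375,221),(344,200),64),('knob',(316,242),(323,238),60)):
    print(nm,ray(s,a,z),ray(d,b,z))
# base corners
for a,b in (((291,255),(309,271)),((366,199),(306,202)),((437,263),(404,199)),((361,327),(421,268))):
    print(ray(s,a,8),ray(d,b,8))
for n,b in (('scene',(280,190,160,140)),('side',(295,170,150,120))):
    im=cv2.imread(f'pics/{n}0.png'); x,y,w,h=b
    cv2.imwrite(f'pics/{n}c.png',cv2.resize(im[y:y+h,x:x+w],None,fx=4,fy=4,interpolation=cv2.INTER_CUBIC))
E
```

```text
pivot [646.8  21.6  30. ] [649.8  18.8  30. ]
post [592.3 113.9  64. ] [594.8  99.6  64. ]
knob [514.6 -27.9  60. ] [511.9 -29.6  60. ]
[470.8 -77.    8. ] [467.5 -78.9   8. ]
[514.1 184.2   8. ] [511.8 186.1   8. ]
[774.  145.6   8. ] [774.  141.2   8. ]
[ 729.8 -115.6    8. ] [ 726. -126.    8.]
```

View pics/scenec.png

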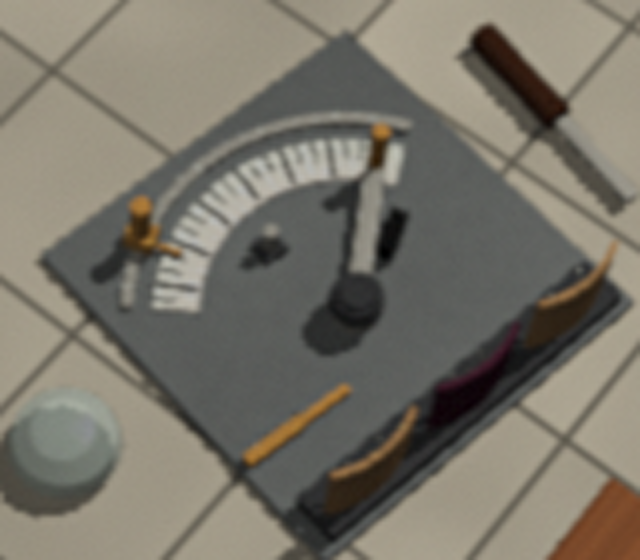

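The enlarged crop shows the post top at scene (375,223), the knob at (315,241), the pin top at (348,248) and the hub at (369.5,262.5). This puts the pivot at about (648,20) with rack yaw of about -9.3° and arm direction of about 120.7°. The expected post at (594,110) agrees. Now I'll move above the rack for a close look.

>>> jog_arm(increments=[2.4, -1.1, -0.8, 0.06, 0, 0, 0.8, 2.4, -3.8, -2.8, 0.2, 0, 0, 2.8, 2.4, -7.1, -5.1, 0.4, 0, 0, 5.2, 2.4, -10.9, -7.9, 0.6, 0, 0, 8, 2.4, -14.7, -10.6, 0.8, 0, 0, 10.8, 2.4, -18.6, -13.4, 1, 0, 0, 13.6, 2.4, -22.4, -16.1, 1.2, 0, 0, 16.4, 2.4, -26.2, -18.9, 1.4, 0, 0, 19.2, 2.4, -30, -21.6, 1.65, 0, 0, 22, 2.4, -33.9, -24.4, 1.85, 0, 0, 24.8, 2.4, -37.7, -27.1, 2.1, 0, 0, 27.6, 2.4, -41.5, -29.9, 2.3, 0, 0, 30.4, 2.4, -44.8, -32.2, 2.5, 0, 0, 32.8, 2.4, -47.5, -34.2, 2.6, 0, 0, 34.8, 2.4, -49.7, -35.8, 2.7, 0, 0, 36.4, 2.4, -51.6, -37.1, 2.8, 0, 0, 37.8, 2.4, -53, -38.1, 2.9, 0, 0, 38.8, 2.4, -54.1, -38.9, 3, 0, 0, 39.6, 2.4, -54.6, -39.3, 3, 0, 0, 40, 2.4, -54.6, -39.3, 3, 0, 0, 40])

```text
clock: 2.15
eef_pos: [600.5, 59.2, 201.2]
tool_rot: [-3.141, -0.0, 2.102]
force: [0.1, 0.5, -0.5]
width: 24.0
gripper_force: 0.0
```

```bash
python3 - <<'E'
from h import *
import pickle
w=P('wrist'); im=ctrl.get_image('wrist'); cv2.imwrite('pics/w1.png',im[:,:,::-1]); pickle.dump(w,open('w1.pkl','wb'))
s=ctrl.read_state(); print(s['eef_pos'],s['tool_rot'],s['width'],s['force'],s['qpos'])
a=np.deg2rad(120.7);X=[[648,20,30],[648+105*np.cos(a),20+105*np.sin(a),64],[514,-29,60]]
print(proj(w,X))
E
```

```text
[600.10538895  60.25341498 201.21609254] [-3.14133084e+00 -7.57612862e-04  2.10310347e+00] 23.797229018057273 [-0.49701279  0.57477625 -0.12679904] [-0.28727414  0.60348428  0.22557866  1.69068858 -0.16805115  0.86692194
  0.54120788]
[[345.23198699 276.22114265]
 [350.52126205 155.39792753]
 [162.48531782 261.30228091]]
```

View pics/w1.png

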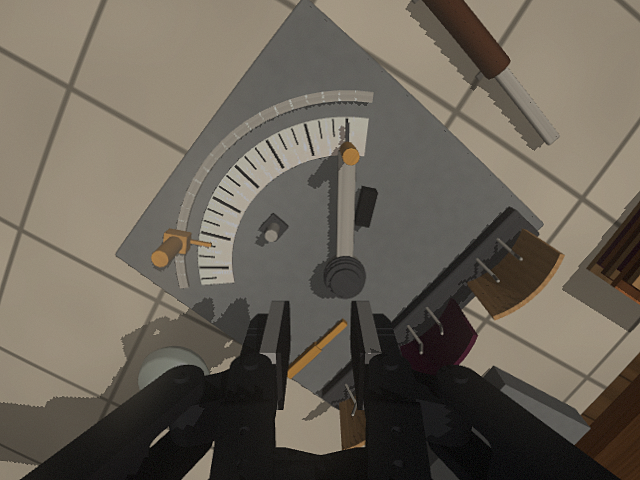

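The wrist view confirms the estimates: post top at (350,155), knob at (160,259), pin top at (271,236), hub at (345,277). Now I'll compute the angles.

```bash
python3 - <<'E'
from h import *
import pickle
w=pickle.load(open('w1.pkl','rb'))
np.set_printoptions(precision=3,suppress=True)
post=ray(w,(350.3,154.5),64);knob=ray(w,(160,259.5),60);pin=ray(w,(271.5,236.5),34)
from scipy.optimize import least_squares
f=lambda p:np.r_[np.hypot(*(post[:2]-p))-105,np.hypot(*(knob[:2]-p))-145,np.hypot(*(pin[:2]-p))-71]
p=least_squares(f,[648,20]).x
ang=lambda q:np.arctan2(*(q[:2]-p)[::-1])%(2*np.pi)
print(post,knob,pin,p,f(p))
print('post',ang(post),'knob',ang(knob)-ang(post),'pin',ang(pin)-ang(post),'bear',ang(pin)-ang(post)-np.arcsin(12/71))
E
```

```text
[593.946 110.723  64.   ] [511.764 -28.615  60.   ] [577.78   21.154  34.   ] [648.417  20.808] [ 0.128  0.316 -0.363]
post 2.1154716783680687 knob 1.3731562899001775 pin 1.0212289172303257 bear 0.8513996403389754
```

>>> jog_arm(increments=[2.4, 0.8, 0.4, 0.5, 0, 0, 0, 2.4, 2.0, 0.9, 1.5, 0, 0, -0.3, 2.4, 3.3, 1.4, 3, 0, 0, -0.7, 2.4, 4.3, 1.9, 5, 0, 0, -0.7, 2.4, 4.7, 2.05, 7, 0, 0, -0.7, 2.4, 4.7, 2.05, 9, 0, 0, -0.7, 2.4, 4.7, 2.05, 11, 0, 0, -0.7, 2.4, 4.7, 2.05, 12.8, 0, 0, -0.7, 2.4, 4.7, 2.05, 14.3, 0, 0, -0.7, 2.4, 4.7, 2.05, 15.4, 0, 0, -0.7, 2.4, 4.7, 2.05, 16.1, 0, 0, -0.7, 2.4, 4.7, 2.05, 16.3, 0, 0, -0.7, 2.4, 4.7, 2.05, 16.3, 0, 0, -0.7, 2.4, 4.7, 2.05, 16.3, 0, 0, -0.7])

```text
clock: 3.6
eef_pos: [594.9, 110.7, 38.9]
tool_rot: [3.14, 0.0, 2.115]
force: [0.8, 0.7, -0.4]
width: 24.1
gripper_force: 0.0
```

```bash
cat >plan.py <<'E'
# rows of an arc: (r, angle list, yaw=angle+off) about pivot, from the measured pose
from h import *
from scipy.spatial.transform import Rotation as R
p=np.array([648.4,20.8]); A0=2.1155
def arc(r,angs,off,w,z=None,yoff=0):
    s=ctrl.read_state(); e,T=s['eef_pos'],R.from_euler('xyz',s['tool_rot'])
    print(s['clock'],e.round(1),s['tool_rot'].round(3),s['force'].round(2),s['width'].round(1)); out=[]
    for a in np.atleast_1d(angs):
        g=a+A0; t=[*(p+r*np.array([np.cos(g),np.sin(g)])),e[2] if z is None else z]
        d=T.inv().apply(np.array(t)-e)/10
        rz=(T.inv()*R.from_euler('xyz',[np.pi,0,g+off])).as_rotvec(degrees=True)[2]
        out+=[w,round(d[0],2),round(d[1],2),round(d[2],2),0,0,round(rz,1)]
    print(out)
def rep():
    s=ctrl.read_state(); e=s['eef_pos'][:2]-p; g=np.arctan2(e[1],e[0])%(2*np.pi); f=s['force']
    print(s['clock'],'ang',round(g-A0,4),'r',np.hypot(*e).round(1),'z',s['eef_pos'][2].round(1),'yaw',(s['tool_rot'][2]-A0).round(3),
     'Ftan',round(-f[0]*np.sin(g)+f[1]*np.cos(g),2),'Frad',round(f[0]*np.cos(g)+f[1]*np.sin(g),2),'Fz',f[2].round(2),'w',s['width'].round(1))
E
python3 - <<'E'
from plan import *
rep()
arc(105,np.linspace(0.0,0.6,18)+.02,0,2.4,z=38)
E
```

```text
Traceback (most recent call last):
  File "plan.py", line 17, in rep
    'Ftan',round(-f[0]*np.sin(g)+f[1]*np.cos(g),2),'Frad',round(f[0]*np.cos(g)+f[1]*np.sin(g),2),'Fz',f[2].round(2),'w',s['width'].round(1))
                                                                                                                        ^^^^^^^^^^^^^^^^
AttributeError: 'float' object has no attribute 'round'
```

```bash
sed -i "s/s\['width'\].round(1)/round(s['width'],1)/" plan.py; python3 - <<'E'
from plan import *
rep()
arc(105,np.linspace(0.03,0.65,19),0,2.4,z=38)
E
```

```text
3.6 ang -0.0075 r 104.6 z 38.9 yaw -0.001 Ftan -1.02 Frad 0.17 Fz -0.43 w 24.1
3.6 [594.9 110.7  38.9] [3.14  0.    2.115] [ 0.79  0.67 -0.43] 24.1
[2.4, np.float64(0.03), np.float64(-0.39), np.float64(0.09), 0, 0, np.float64(-1.8), 2.4, np.float64(0.02), np.float64(-0.76), np.float64(0.09), 0, 0, np.float64(-3.7), 2.4, np.float64(-0.01), np.float64(-1.12), np.float64(0.09), 0, 0, np.float64(-5.7), 2.4, np.float64(-0.06), np.float64(-1.47), np.float64(0.09), 0, 0, np.float64(-7.7), 2.4, np.float64(-0.11), np.float64(-1.83), np.float64(0.09), 0, 0, np.float64(-9.7), 2.4, np.float64(-0.18), np.float64(-2.19), np.float64(0.09), 0, 0, np.float64(-11.6), 2.4, np.float64(-0.26), np.float64(-2.54), np.float64(0.09), 0, 0, np.float64(-13.6), 2.4, np.float64(-0.35), np.float64(-2.89), np.float64(0.09), 0, 0, np.float64(-15.6), 2.4, np.float64(-0.45), np.float64(-3.24), np.float64(0.09), 0, 0, np.float64(-17.6), 2.4, np.float64(-0.56), np.float64(-3.58), np.float64(0.09), 0, 0, np.float64(-19.5), 2.4, np.float64(-0.69), np.float64(-3.92), np.float64(0.09), 0, 0, np.float64(-21.5), 2.4, np.float64(-0.83), np.float64(-4.25), np.float64(0.09), 0, 0, np.float64(-23.5), 2.4, np.float64(-0.98), np.float64(-4.58), np.float64(0.09), 0, 0, np.float64(-25.4), 2.4, np.float64(-1.14), np.float64(-4.91), np.float64(0.09), 0, 0, np.float64(-27.4), 2.4, np.float64(-1.31), np.float64(-5.22), np.float64(0.09), 0, 0, np.float64(-29.4), 2.4, np.float64(-1.5), np.float64(-5.54), np.float64(0.09), 0, 0, np.float64(-31.4), 2.4, np.float64(-1.69), np.float64(-5.84), np.float64(0.09), 0, 0, np.float64(-33.3), 2.4, np.float64(-1.89), np.float64(-6.14), np.float64(0.09), 0, 0, np.float64(-35.3), 2.4, np.float64(-2.11), np.float64(-6.43), np.float64(0.09), 0, 0, np.float64(-37.3)]
```

>>> jog_arm(increments=[2.4, 0.03, -0.39, 0.1, 0, 0, -1.8, 2.4, 0.02, -0.76, 0.1, 0, 0, -3.7, 2.4, -0.01, -1.12, 0.1, 0, 0, -5.7, 2.4, -0.06, -1.47, 0.1, 0, 0, -7.7, 2.4, -0.11, -1.83, 0.1, 0, 0, -9.7, 2.4, -0.18, -2.19, 0.1, 0, 0, -11.6, 2.4, -0.26, -2.54, 0.1, 0, 0, -13.6, 2.4, -0.35, -2.89, 0.1, 0, 0, -15.6, 2.4, -0.45, -3.24, 0.1, 0, 0, -17.6, 2.4, -0.56, -3.58, 0.1, 0, 0, -19.5, 2.4, -0.69, -3.92, 0.1, 0, 0, -21.5, 2.4, -0.83, -4.25, 0.1, 0, 0, -23.5, 2.4, -0.98, -4.58, 0.1, 0, 0, -25.4, 2.4, -1.14, -4.91, 0.1, 0, 0, -27.4, 2.4, -1.31, -5.22, 0.1, 0, 0, -29.4, 2.4, -1.5, -5.54, 0.1, 0, 0, -31.4, 2.4, -1.69, -5.84, 0.1, 0, 0, -33.3, 2.4, -1.89, -6.14, 0.1, 0, 0, -35.3, 2.4, -2.11, -6.43, 0.1, 0, 0, -37.3, 2.4, -2.11, -6.43, 0.1, 0, 0, -37.3])

```text
clock: 5.6
eef_pos: [549.4, 59.1, 37.2]
tool_rot: [-3.141, -0.001, 2.768]
force: [1.0, 4.4, 4.4]
width: 24.0
gripper_force: 2.6
```

```bash
sed -i "s/out+=\[w,.*/out+=[float(v) for v in (w,*d.round(2),0,0,round(rz,1))]/" plan.py; python3 - <<'E'
from plan import *
rep()
arc(105,[.69,.73,.76,.79,.81],0,2.4,z=38)
E
```

```text
5.6 ang 0.6568 r 106.2 z 37.2 yaw 0.652 Ftan -4.47 Frad 0.65 Fz 4.39 w 24.0
5.6 [549.4  59.1  37.2] [-3.141e+00 -1.000e-03  2.768e+00] [1.01 4.4  4.39] 24.0
[2.4, -0.12, -0.35, -0.08, 0.0, 0.0, -2.2, 2.4, -0.15, -0.77, -0.08, 0.0, 0.0, -4.5, 2.4, -0.18, -1.08, -0.08, 0.0, 0.0, -6.2, 2.4, -0.22, -1.39, -0.08, 0.0, 0.0, -7.9, 2.4, -0.25, -1.6, -0.08, 0.0, 0.0, -9.0]
```

>>> jog_arm(increments=[2.4, -0.12, -0.35, -0.08, 0, 0, -2.2, 2.4, -0.15, -0.77, -0.08, 0, 0, -4.5, 2.4, -0.18, -1.08, -0.08, 0, 0, -6.2, 2.4, -0.22, -1.39, -0.08, 0, 0, -7.9, 2.4, -0.25, -1.6, -0.08, 0, 0, -9, 2.4, -0.25, -1.6, -0.08, 0, 0, -9])

```text
clock: 6.2
eef_pos: [544.6, 43.9, 37.3]
tool_rot: [-3.141, -0.004, 2.925]
force: [-1.3, 7.3, 1.8]
width: 24.0
gripper_force: 3.1
```

```bash
python3 - <<'E'
from plan import *
rep()
arc(105,[.83,.85,.86,.87],0,2.4)
E
```

```text
6.2 ang 0.8068 r 106.4 z 37.3 yaw 0.81 Ftan -6.8 Frad 2.89 Fz 1.8 w 24.0
6.2 [544.6  43.9  37.3] [-3.141 -0.004  2.925] [-1.34  7.27  1.8 ] 24.0
[2.4, -0.14, -0.24, -0.0, 0.0, 0.0, -1.2, 2.4, -0.15, -0.45, -0.0, 0.0, 0.0, -2.3, 2.4, -0.15, -0.56, -0.0, 0.0, 0.0, -2.9, 2.4, -0.16, -0.66, -0.0, 0.0, 0.0, -3.5]
```

>>> jog_arm(increments=[2.4, 0, -0.12, 0, 0, 0, -0.6, 2.4, 0, -0.24, 0, 0, 0, -1.2, 2.4, -0.01, -0.36, 0, 0, 0, -1.8, 2.4, -0.01, -0.45, 0, 0, 0, -2.3, 2.4, -0.01, -0.45, 0, 0, 0, -2.3])

```text
clock: 6.7
eef_pos: [543.6, 39.9, 37.3]
tool_rot: [3.141, -0.004, 2.966]
force: [0.2, 7.0, 1.6]
width: 24.1
gripper_force: 3.2
```

```bash
python3 -c "
from plan import *
rep()"
```

```text
6.7 ang 0.8455 r 106.5 z 37.3 yaw 0.85 Ftan -6.96 Frad 1.12 Fz 1.61 w 24.1
```

>>> jog_arm(increments=[2.4, 0, -0.08, 0, 0, 0, -0.4, 2.4, 0, -0.16, 0, 0, 0, -0.9, 2.4, 0, -0.24, 0, 0, 0, -1.3, 2.4, 0, -0.32, 0, 0, 0, -1.7, 2.4, 0, -0.32, 0, 0, 0, -1.7])

```text
clock: 7.2
eef_pos: [543.1, 36.9, 37.3]
tool_rot: [3.141, -0.004, 2.995]
force: [-1.0, 6.5, 1.1]
width: 23.8
gripper_force: 3.3
```

```bash
python3 -c "
from plan import *
rep()"
```

```text
7.2 ang 0.8746 r 106.6 z 37.3 yaw 0.88 Ftan -6.31 Frad 1.95 Fz 1.14 w 23.8
```

>>> jog_arm(increments=[2.4, 0, -0.06, 0, 0, 0, -0.3, 2.4, 0, -0.12, 0, 0, 0, -0.6, 2.4, 0, -0.18, 0, 0, 0, -0.9, 2.4, 0, -0.18, 0, 0, 0, -0.9])

```text
clock: 7.6
eef_pos: [542.8, 35.2, 37.3]
tool_rot: [3.141, -0.004, 3.011]
force: [-1.4, 7.6, 1.0]
width: 24.1
gripper_force: 3.3
```

```bash
python3 -c "
from plan import *
rep()"
```

```text
7.6 ang 0.891 r 106.6 z 37.3 yaw 0.896 Ftan -7.37 Frad 2.45 Fz 0.97 w 24.1
```

>>> jog_arm(increments=[2.4, 0, -0.05, 0, 0, 0, -0.3, 2.4, 0, -0.1, 0, 0, 0, -0.5, 2.4, 0, -0.1, 0, 0, 0, -0.5])

```text
clock: 7.9
eef_pos: [542.7, 34.2, 37.3]
tool_rot: [3.141, -0.004, 3.02]
force: [-2.1, 7.4, 1.6]
width: 24.2
gripper_force: 3.4
```

```bash
python3 -c "
from plan import *
rep()"
```

```text
7.9 ang 0.8999 r 106.6 z 37.3 yaw 0.904 Ftan -7.12 Frad 3.05 Fz 1.64 w 24.2
```

>>> jog_arm(increments=[2.4, 0, -0.05, 0, 0, 0, -0.3, 2.4, 0, -0.1, 0, 0, 0, -0.5, 2.4, 0, -0.1, 0, 0, 0, -0.5])

```text
clock: 8.2
eef_pos: [542.6, 33.6, 37.3]
tool_rot: [3.141, -0.004, 3.029]
force: [-0.7, 7.2, 0.8]
width: 23.9
gripper_force: 3.7
```

```bash
python3 -c "
from plan import *
rep()"
```

```text
8.2 ang 0.9054 r 106.6 z 37.3 yaw 0.913 Ftan -7.08 Frad 1.57 Fz 0.79 w 23.9
```

>>> jog_arm(increments=[2.4, 0, -0.05, 0, 0, 0, 0, 2.4, 0, -0.1, 0, 0, 0, 0, 2.4, 0, -0.1, 0, 0, 0, 0])

```text
clock: 8.5
eef_pos: [542.6, 33.5, 37.3]
tool_rot: [3.14, -0.004, 3.029]
force: [-1.3, 8.7, 0.7]
width: 24.2
gripper_force: 4.5
```

```bash
python3 -c "
from plan import *
rep();rep()"
```

```text
8.5 ang 0.9068 r 106.6 z 37.3 yaw 0.914 Ftan -8.45 Frad 2.36 Fz 0.73 w 24.2
8.5 ang 0.9068 r 106.6 z 37.3 yaw 0.914 Ftan -8.45 Frad 2.36 Fz 0.73 w 24.2
```

>>> jog_arm(increments=[2.4, 0, -0.05, 0, 0, 0, 0, 2.4, 0, -0.1, 0, 0, 0, 0, 2.4, 0, -0.15, 0, 0, 0, 0, 2.4, 0, -0.2, 0, 0, 0, 0, 2.4, 0, -0.2, 0, 0, 0, 0, 2.4, 0, -0.2, 0, 0, 0, 0])

```text
clock: 9.1
eef_pos: [542.6, 33.2, 37.4]
tool_rot: [3.138, -0.003, 3.031]
force: [-1.5, 12.4, -0.1]
width: 24.0
gripper_force: 6.1
```

```bash
python3 -c "
from plan import *
rep()"
```

```text
9.1 ang 0.9092 r 106.6 z 37.4 yaw 0.915 Ftan -12.15 Frad 2.93 Fz -0.09 w 24.0
```

>>> jog_arm(increments=[2.4, 0, -0.04, 0, 0, 0, 0, 2.4, 0, -0.07, 0, 0, 0, 0, 2.4, 0, -0.07, 0, 0, 0, 0, 2.4, 0, -0.07, 0, 0, 0, 0, 2.4, 0, -0.07, 0, 0, 0, 0, 2.4, 0, -0.07, 0, 0, 0, 0, 2.4, 0, -0.07, 0, 0, 0, 0, 2.4, 0, -0.07, 0, 0, 0, 0, 2.4, 0, -0.07, 0, 0, 0, 0, 2.4, 0, -0.07, 0, 0, 0, 0, 2.4, 0, -0.07, 0, 0, 0, 0, 2.4, 0, -0.07, 0, 0, 0, 0, 2.4, 0, -0.07, 0, 0, 0, 0])

```text
clock: 10.4
eef_pos: [542.5, 33.1, 37.3]
tool_rot: [3.137, -0.003, 3.031]
force: [-1.3, 14.4, 0.1]
width: 23.9
gripper_force: 6.7
```

```bash
python3 - <<'E'
from plan import *
import pickle
rep()
w=P('wrist'); im=ctrl.get_image('wrist')[:,:,::-1]; cv2.imwrite('pics/w2.png',im); pickle.dump(w,open('w2.pkl','wb'))
sc=ctrl.get_image('scene')[:,:,::-1]; cv2.imwrite('pics/s2.png',sc)
# predicted pixel of scale marks at radius 115 and pivot
for d in (0,15,30,45,50,60): print(d,proj(w,[*(p+115*np.array([np.cos(A0+np.deg2rad(d)),np.sin(A0+np.deg2rad(d))])),10]).round(0)[0])
rep()
arc(106.6,np.linspace(.89,.35,18),.0,2.4)
E
```

```text
10.4 ang 0.9102 r 106.6 z 37.3 yaw 0.916 Ftan -14.13 Frad 3.0 Fz 0.09 w 23.9
0 [500. 356.]
15 [464. 319.]
30 [412. 291.]
45 [350. 276.]
50 [328. 275.]
60 [284. 277.]
10.5 ang 0.9103 r 106.6 z 37.4 yaw 0.916 Ftan -13.59 Frad 3.02 Fz 0.32 w 23.8
10.5 [542.5  33.1  37.4] [ 3.137e+00 -3.000e-03  3.031e+00] [-1.43 13.84  0.32] 23.8
[2.4, -0.0, 0.22, 0.0, 0.0, 0.0, 1.5, 2.4, -0.02, 0.55, 0.0, 0.0, 0.0, 3.3, 2.4, -0.04, 0.89, 0.0, 0.0, 0.0, 5.1, 2.4, -0.08, 1.23, 0.01, 0.0, 0.0, 6.9, 2.4, -0.12, 1.56, 0.01, 0.0, 0.0, 8.8, 2.4, -0.18, 1.9, 0.01, 0.0, 0.0, 10.6, 2.4, -0.25, 2.23, 0.01, 0.0, 0.0, 12.4, 2.4, -0.33, 2.56, 0.01, 0.0, 0.0, 14.2, 2.4, -0.41, 2.89, 0.01, 0.0, 0.0, 16.0, 2.4, -0.51, 3.21, 0.01, 0.0, 0.0, 17.9, 2.4, -0.62, 3.53, 0.01, 0.0, 0.0, 19.7, 2.4, -0.74, 3.85, 0.01, 0.0, 0.0, 21.5, 2.4, -0.87, 4.16, 0.02, 0.0, 0.0, 23.3, 2.4, -1.01, 4.47, 0.02, 0.0, 0.0, 25.1, 2.4, -1.16, 4.77, 0.02, 0.0, 0.0, 27.0, 2.4, -1.32, 5.07, 0.02, 0.0, 0.0, 28.8, 2.4, -1.48, 5.37, 0.02, 0.0, 0.0, 30.6, 2.4, -1.66, 5.66, 0.02, 0.0, 0.0, 32.4]
```

View pics/w2.png

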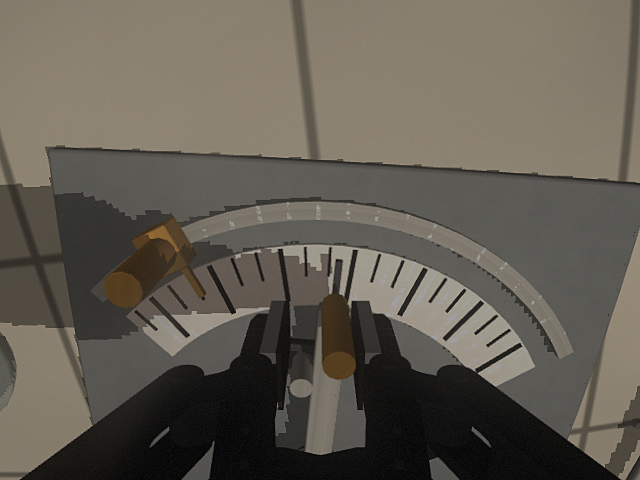

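The wrist view shows the arm's pointer at about (338,262), between the 45° bold mark (352,270) and the 50° mark (329,262). That reads about 48.5°, which agrees with the geometry (0.85 rad). The load held at about 10 N on the pin, so I'll ease back.

>>> jog_arm(increments=[2.4, 0, 0.22, 0, 0, 0, 1.5, 2.4, -0.02, 0.55, 0, 0, 0, 3.3, 2.4, -0.04, 0.89, 0, 0, 0, 5.1, 2.4, -0.08, 1.23, 0, 0, 0, 6.9, 2.4, -0.12, 1.56, 0, 0, 0, 8.8, 2.4, -0.18, 1.9, 0, 0, 0, 10.6, 2.4, -0.25, 2.23, 0, 0, 0, 12.4, 2.4, -0.33, 2.56, 0, 0, 0, 14.2, 2.4, -0.41, 2.89, 0, 0, 0, 16, 2.4, -0.51, 3.21, 0, 0, 0, 17.9, 2.4, -0.62, 3.53, 0, 0, 0, 19.7, 2.4, -0.74, 3.85, 0, 0, 0, 21.5, 2.4, -0.87, 4.16, 0, 0, 0, 23.3, 2.4, -1.01, 4.47, 0, 0, 0, 25.1, 2.4, -1.16, 4.77, 0, 0, 0, 27, 2.4, -1.32, 5.07, 0, 0, 0, 28.8, 2.4, -1.48, 5.37, 0, 0, 0, 30.6, 2.4, -1.66, 5.66, 0, 0, 0, 32.4])

```text
clock: 12.3
eef_pos: [565.9, 82.9, 37.3]
tool_rot: [-3.14, -0.002, 2.46]
force: [0.7, 5.2, -0.2]
width: 24.7
gripper_force: 1.8
```

```bash
python3 - <<'E'
from plan import *
rep()
arc(105,np.r_[np.linspace(.36,.06,11),.04,.02,0.0,0.0],.0,2.4,z=38)
E
```

```text
12.3 ang 0.3805 r 103.3 z 37.3 yaw 0.345 Ftan -4.6 Frad 2.6 Fz -0.19 w 24.7
12.3 [565.9  82.9  37.3] [-3.14e+00 -2.00e-03  2.46e+00] [ 0.69  5.24 -0.19] 24.7
[2.4, 0.18, 0.21, -0.07, 0.0, 0.0, -0.9, 2.4, 0.18, 0.52, -0.07, 0.0, 0.0, 0.9, 2.4, 0.17, 0.84, -0.07, 0.0, 0.0, 2.6, 2.4, 0.15, 1.15, -0.07, 0.0, 0.0, 4.3, 2.4, 0.12, 1.47, -0.07, 0.0, 0.0, 6.0, 2.4, 0.08, 1.78, -0.07, 0.0, 0.0, 7.7, 2.4, 0.03, 2.09, -0.07, 0.0, 0.0, 9.4, 2.4, -0.02, 2.4, -0.07, 0.0, 0.0, 11.2, 2.4, -0.09, 2.71, -0.07, 0.0, 0.0, 12.9, 2.4, -0.16, 3.02, -0.07, 0.0, 0.0, 14.6, 2.4, -0.25, 3.32, -0.07, 0.0, 0.0, 16.3, 2.4, -0.31, 3.52, -0.07, 0.0, 0.0, 17.5, 2.4, -0.37, 3.72, -0.08, 0.0, 0.0, 18.6, 2.4, -0.44, 3.92, -0.08, 0.0, 0.0, 19.8, 2.4, -0.44, 3.92, -0.08, 0.0, 0.0, 19.8]
```

>>> jog_arm(increments=[2.4, 0.18, 0.21, 0, 0, 0, 0, 2.4, 0.18, 0.52, 0, 0, 0, 0.9, 2.4, 0.17, 0.84, 0, 0, 0, 2.6, 2.4, 0.15, 1.15, 0, 0, 0, 4.3, 2.4, 0.12, 1.47, 0, 0, 0, 6, 2.4, 0.08, 1.78, 0, 0, 0, 7.7, 2.4, 0.03, 2.09, 0, 0, 0, 9.4, 2.4, -0.02, 2.4, 0, 0, 0, 11.2, 2.4, -0.09, 2.71, 0, 0, 0, 12.9, 2.4, -0.16, 3.02, 0, 0, 0, 14.6, 2.4, -0.25, 3.32, 0, 0, 0, 16.3, 2.4, -0.31, 3.52, 0, 0, 0, 17.5, 2.4, -0.37, 3.72, 0, 0, 0, 18.6, 2.4, -0.44, 3.92, 0, 0, 0, 19.8, 2.4, -0.44, 3.92, 0, 0, 0, 19.8, 2.4, -0.44, 3.92, 0, 0, 0, 19.8])

```text
clock: 13.9
eef_pos: [595.1, 110.4, 38.0]
tool_rot: [-3.141, -0.0, 2.115]
force: [0.3, -0.6, 0.6]
width: 23.8
gripper_force: 0.0
```

```bash
python3 - <<'E'
from plan import *
rep()
k=np.array([511.8,-28.6]); r=np.hypot(*(k-p)); print(r,np.arctan2(*(k-p)[::-1])%(2*np.pi)-A0)
arc(105,[0.0],0,2.4,z=38)
E
```

```text
13.9 ang -0.0081 r 104.3 z 38.0 yaw -0.001 Ftan 0.05 Frad -0.71 Fz 0.63 w 23.8
145.25811509172212 1.3730991607106064
13.9 [595.1 110.4  38. ] [-3.141 -0.     2.115] [ 0.32 -0.64  0.63] 23.8
[2.4, 0.07, -0.08, -0.0, 0.0, 0.0, -0.0]
```

The force is zero with the tool at the rest angle, so the arm is back at rest. Next is up and over to the rider knob.

```bash
python3 - <<'E'
from plan import *
arc(145,[1.373],0,2.6,z=120)
arc(145,np.linspace(0.3,1.373,12),0,2.6,z=120)
E
```

```text
13.9 [595.1 110.4  38. ] [-3.141 -0.     2.115] [ 0.32 -0.64  0.63] 23.8
[2.6, -7.59, -14.3, -8.2, 0.0, 0.0, -78.7]
13.9 [595.1 110.4  38. ] [-3.141 -0.     2.115] [ 0.32 -0.64  0.63] 23.8
[2.6, 3.42, -4.38, -8.2, 0.0, 0.0, -17.2, 2.6, 2.94, -5.7, -8.2, 0.0, 0.0, -22.8, 2.6, 2.33, -6.98, -8.2, 0.0, 0.0, -28.4, 2.6, 1.6, -8.19, -8.2, 0.0, 0.0, -34.0, 2.6, 0.75, -9.32, -8.2, 0.0, 0.0, -39.6, 2.6, -0.2, -10.37, -8.2, 0.0, 0.0, -45.2, 2.6, -1.25, -11.31, -8.2, 0.0, 0.0, -50.8, 2.6, -2.39, -12.15, -8.2, 0.0, 0.0, -56.3, 2.6, -3.6, -12.88, -8.2, 0.0, 0.0, -61.9, 2.6, -4.88, -13.48, -8.2, 0.0, 0.0, -67.5, 2.6, -6.21, -13.96, -8.2, 0.0, 0.0, -73.1, 2.6, -7.59, -14.3, -8.2, 0.0, 0.0, -78.7]
```

>>> jog_arm(increments=[2.4, 0, 0, -1, 0, 0, 0, 2.4, 0, 0, -3, 0, 0, 0, 2.4, 0.2, 0, -5.5, 0, 0, -2, 2.6, 1.2, -1.2, -7.5, 0, 0, -7, 2.6, 1.4, -2.8, -8.2, 0, 0, -13, 2.6, 1.4, -4.4, -8.2, 0, 0, -20, 2.6, 1, -6, -8.2, 0, 0, -27, 2.6, 0.5, -7.6, -8.2, 0, 0, -34, 2.6, -0.3, -9.2, -8.2, 0, 0, -42, 2.6, -1.3, -10.6, -8.2, 0, 0, -50, 2.6, -2.6, -11.8, -8.2, 0, 0, -57, 2.6, -4, -12.8, -8.2, 0, 0, -64, 2.6, -5.4, -13.5, -8.2, 0, 0, -70, 2.6, -6.6, -14, -8.2, 0, 0, -75, 2.6, -7.3, -14.3, -8.2, 0, 0, -78, 2.6, -7.6, -14.3, -8.2, 0, 0, -78.7, 2.6, -7.6, -14.3, -8.2, 0, 0, -78.7])

```text
clock: 15.6
eef_pos: [512.7, -29.1, 120.6]
tool_rot: [-3.141, 0.001, -2.797]
force: [-0.2, 0.9, -0.5]
width: 26.0
gripper_force: 0.0
```

```bash
python3 - <<'E'
from plan import *
rep()
w=P('wrist'); cv2.imwrite('pics/w3.png',ctrl.get_image('wrist')[:,:,::-1])
k=np.array([511.8,-28.6,60]);print(proj(w,[k,[594,110.7,64]]))
arc(145,[1.373],0,2.6,z=36)
E
```

```text
15.6 ang 1.3783 r 144.6 z 120.6 yaw -4.912 Ftan -0.86 Frad -0.14 Fz -0.5 w 26.0
[[320.11631006 261.43964949]
 [479.88458442 441.41380497]]
15.65 [512.5 -28.4 120.5] [-3.141e+00  1.000e-03 -2.796e+00] [-0.4  -0.27 -0.99] 26.0
[2.6, 0.05, 0.01, 8.45, 0.0, 0.0, -0.1]
```

View pics/w3.png

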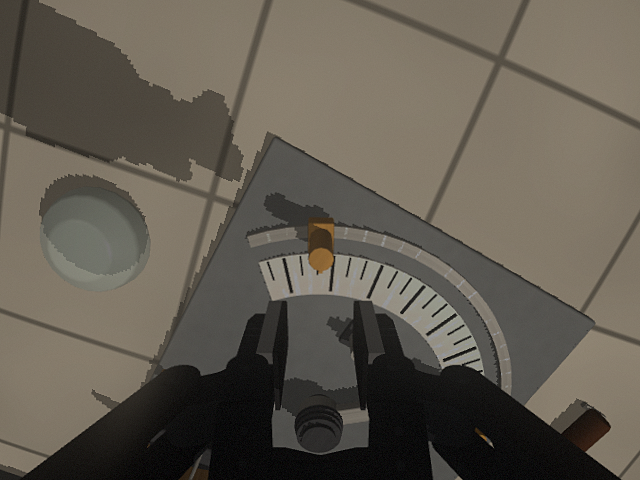

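The knob at (321,259) is within 2 px of the prediction (320,261). I'll descend and narrow the fingers.

>>> jog_arm(increments=[2.6, 0, 0, 0.8, 0, 0, 0, 2.6, 0, 0, 2.2, 0, 0, 0, 2.6, 0, 0, 4, 0, 0, 0, 2.6, 0, 0, 5.8, 0, 0, 0, 2.6, 0, 0, 7.2, 0, 0, 0, 2.6, 0, 0, 8.1, 0, 0, 0, 2.6, 0, 0, 8.4, 0, 0, 0, 2.2, 0, 0, 8.4, 0, 0, 0, 1.8, 0, 0, 8.4, 0, 0, 0, 1.8, 0, 0, 8.4, 0, 0, 0])

```text
clock: 16.65
eef_pos: [512.8, -28.6, 36.7]
tool_rot: [-3.141, 0.001, -2.795]
force: [-0.6, -0.1, 0.0]
width: 17.8
gripper_force: 0.0
```

```bash
python3 - <<'E'
from plan import *
rep()
arc(145,np.linspace(1.345,.836,20),0,1.8,z=36)
E
```

```text
16.65 ang 1.3753 r 144.3 z 36.7 yaw -4.91 Ftan -0.08 Frad 0.59 Fz 0.05 w 17.8
16.65 [512.8 -28.6  36.7] [-3.141e+00  1.000e-03 -2.795e+00] [-0.58 -0.13  0.05] 17.8
[1.8, 0.07, 0.44, 0.07, 0.0, 0.0, 1.6, 1.8, 0.05, 0.83, 0.07, 0.0, 0.0, 3.1, 1.8, 0.02, 1.21, 0.07, 0.0, 0.0, 4.7, 1.8, -0.01, 1.6, 0.07, 0.0, 0.0, 6.2, 1.8, -0.06, 1.99, 0.07, 0.0, 0.0, 7.7, 1.8, -0.12, 2.37, 0.07, 0.0, 0.0, 9.3, 1.8, -0.19, 2.75, 0.07, 0.0, 0.0, 10.8, 1.8, -0.26, 3.13, 0.07, 0.0, 0.0, 12.3, 1.8, -0.35, 3.51, 0.07, 0.0, 0.0, 13.9, 1.8, -0.45, 3.89, 0.07, 0.0, 0.0, 15.4, 1.8, -0.56, 4.26, 0.07, 0.0, 0.0, 16.9, 1.8, -0.68, 4.63, 0.07, 0.0, 0.0, 18.5, 1.8, -0.8, 5.0, 0.07, 0.0, 0.0, 20.0, 1.8, -0.94, 5.36, 0.07, 0.0, 0.0, 21.5, 1.8, -1.09, 5.72, 0.07, 0.0, 0.0, 23.1, 1.8, -1.25, 6.08, 0.07, 0.0, 0.0, 24.6, 1.8, -1.41, 6.43, 0.07, 0.0, 0.0, 26.2, 1.8, -1.59, 6.77, 0.07, 0.0, 0.0, 27.7, 1.8, -1.77, 7.11, 0.07, 0.0, 0.0, 29.2, 1.8, -1.97, 7.45, 0.07, 0.0, 0.0, 30.8]
```

>>> jog_arm(increments=[1.8, 0.05, 0.44, 0, 0, 0, 1.6, 1.8, 0.05, 0.83, 0, 0, 0, 3.1, 1.8, 0.02, 1.21, 0, 0, 0, 4.7, 1.8, -0.01, 1.6, 0, 0, 0, 6.2, 1.8, -0.06, 1.99, 0, 0, 0, 7.7, 1.8, -0.12, 2.37, 0, 0, 0, 9.3, 1.8, -0.19, 2.75, 0, 0, 0, 10.8, 1.8, -0.26, 3.13, 0, 0, 0, 12.3, 1.8, -0.35, 3.51, 0, 0, 0, 13.9, 1.8, -0.45, 3.89, 0, 0, 0, 15.4, 1.8, -0.56, 4.26, 0, 0, 0, 16.9, 1.8, -0.68, 4.63, 0, 0, 0, 18.5, 1.8, -0.8, 5, 0, 0, 0, 20, 1.8, -0.94, 5.36, 0, 0, 0, 21.5, 1.8, -1.09, 5.72, 0, 0, 0, 23.1, 1.8, -1.25, 6.08, 0, 0, 0, 24.6, 1.8, -1.41, 6.43, 0, 0, 0, 26.2, 1.8, -1.59, 6.77, 0, 0, 0, 27.7, 1.8, -1.77, 7.11, 0, 0, 0, 29.2, 1.8, -1.97, 7.45, 0, 0, 0, 30.8])

```text
clock: 18.65
eef_pos: [505.6, 48.5, 36.1]
tool_rot: [-3.142, -0.0, 2.949]
force: [0.6, -2.2, -0.1]
width: 17.8
gripper_force: 0.7
```

>>> jog_arm(increments=[1.8, 0, 0, 0, 0, 0, 0, 1.8, 0, 0, 0, 0, 0, 0])

```text
clock: 18.85
eef_pos: [505.1, 48.7, 36.0]
tool_rot: [3.141, -0.001, 2.952]
force: [0.4, -0.5, -0.3]
width: 18.0
gripper_force: 0.0
```

```bash
python3 -c "
from plan import *
rep()"
```

```text
18.85 ang 0.8337 r 146.0 z 36.0 yaw 0.836 Ftan 0.37 Frad -0.48 Fz -0.34 w 18.0
```

>>> jog_arm(increments=[2.2, 0, 0, 0, 0, 0, 0, 2.6, 0, 0, 0, 0, 0, 0, 2.6, 0, 0, 0, 0, 0, 0, 2.6, 0, 0, -0.8, 0, 0, 0, 2.6, 0, 0, -2.2, 0, 0, 0, 2.6, 0, 0, -4, 0, 0, 0, 2.6, 0, 0, -6.5, 0, 0, 0, 2.6, -1, 0, -9, 0, 0, 0, 2.6, -2, 0, -11.5, 0, 0, 0, 2.6, -3, 0, -13.5, 0, 0, 0, 2.6, -3.5, 0, -14.7, 0, 0, 0, 2.6, -3.5, 0, -15, 0, 0, 0, 2.6, -3.5, 0, -15, 0, 0, 0, 2.6, -3.5, 0, -15, 0, 0, 0])

```text
clock: 20.25
eef_pos: [538.9, 41.6, 185.5]
tool_rot: [-3.141, -0.002, 2.951]
force: [-0.2, -0.3, -0.2]
width: 26.1
gripper_force: 0.0
```

```bash
python3 - <<'E'
from plan import *
rep()
w=P('wrist'); im=ctrl.get_image('wrist')[:,:,::-1]; cv2.imwrite('pics/w4.png',im)
g=A0+.85; print(proj(w,[[*(p+145*np.array([np.cos(g),np.sin(g)])),60],[594,110.7,64]]))
import pickle; pickle.dump(w,open('w4.pkl','wb'))
E
```

```text
20.25 ang 0.8385 r 111.5 z 185.5 yaw 0.836 Ftan 0.36 Frad 0.09 Fz -0.19 w 26.1
[[316.59982097 178.58784331]
 [428.99558688 283.64394076]]
```

View pics/w4.png

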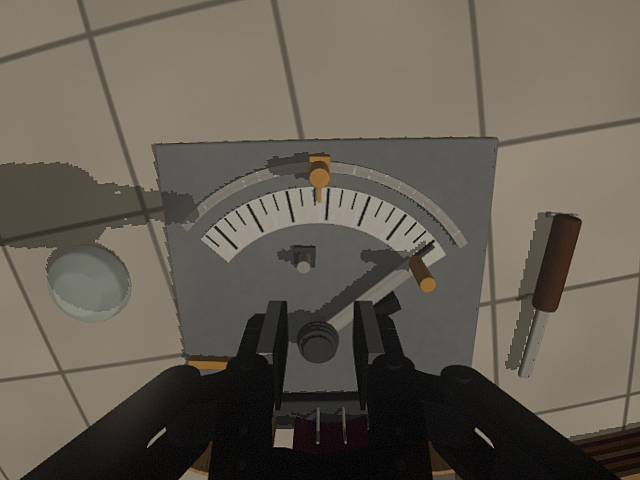

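The rider knob is at (319,175), against (317,179) predicted for 0.85 rad, and its pointer is near (319,195). The arm is back at rest with the post at (428,285). I'll check the rider pointer against the marks, enlarged.

```bash
python3 - <<'E'
from plan import *
import pickle
w=pickle.load(open('w4.pkl','rb')); w2=pickle.load(open('w2.pkl','rb'))
pt=lambda a,r,z:[*(p+r*np.array([np.cos(A0+a),np.sin(A0+a)])),z]
print('marks',[(d,proj(w,pt(np.deg2rad(d),115,10)).round(1)[0].tolist()) for d in (45,50,60)])
print('rider ptr/knob',[(a,proj(w,pt(a,122,22)).round(1)[0].tolist(),proj(w,pt(a,145,60)).round(1)[0].tolist()) for a in (.8,.83,.86)])
print('arm ptr w2',[(a,proj(w2,pt(a,122,20)).round(1)[0].tolist(),proj(w2,pt(a,105,64)).round(1)[0].tolist()) for a in (.82,.85,.88)])
a=cv2.resize(cv2.imread('pics/w4.png')[145:225,270:370],None,fx=5,fy=5,interpolation=cv2.INTER_CUBIC)
b=cv2.resize(cv2.imread('pics/w2.png')[235:315,270:370],None,fx=3,fy=3,interpolation=cv2.INTER_CUBIC)
a[:240,:]=a[:240,:]; c=np.zeros((400,800,3),np.uint8); c[:,:500]=a; c[:240,500:]=b; cv2.imwrite('pics/cmp.png',c)
E
```

```text
marks [(45, [327.0, 204.1]), (50, [314.5, 204.0]), (60, [289.7, 207.0])]
rider ptr/knob [(0.8, [325.5, 199.0], [327.6, 178.7]), (0.83, [320.7, 198.9], [321.0, 178.6]), (0.86, [315.9, 199.0], [314.4, 178.6])]
arm ptr w2 [(0.82, [344.5, 270.2], [346.5, 367.9]), (0.85, [335.9, 269.6], [337.3, 367.3]), (0.88, [327.3, 269.2], [328.0, 367.0])]
```

View pics/cmp.png

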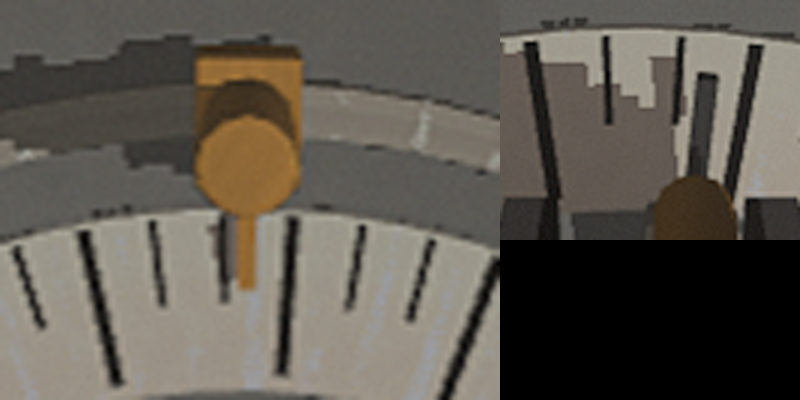

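Enlarged, the rider pointer reads about 48.4° and the arm's bearing reading was about 48.1°, well within half a division.

```bash
python3 -c "
from cell import ctrl
print(ctrl.finish_job())"
```

```text
the job is handed in; nothing more can be done
None
```

I held the clip arm on the stop pin at an estimated 10 N for over a second and read about 48.3° (0.85 rad); I then eased it back to rest, slid the rider to that reading (its pointer shows about 48.4°), and handed the job in.

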